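Load the spring test stand to its gauge

ROBOT

A 7-joint arm with a two-finger parallel gripper is mounted at the origin on the work surface. World frame = base frame: x ahead of the robot, y to its left, z up, the work surface at z = 0. Lengths are in m, angles in rad, forces in N, time in s.
With the tool pointing down it reaches from about 0.425 to 0.925 m from the base axis. Payload 6.8 kg.
Tool frame: the origin (TCP) lies at the very end of the fingers, on their centre line; the grasp point (between the pads) lies 19 mm behind it; z points along the fingers, y is the line along which they close (so a half turn about z gives the same grasp; the last joint's range is limited). The gripper opens to 85 mm and grips with 20 to 120 N. Pads are 22 mm wide; open, the fingers measure 114 mm over their backs; the gripper's body (76 mm by 85 mm) begins 54 mm behind the grasp point. The pads swing forward as they close: fully open they stand 13 mm farther back than shut.
Start: joints at [1.194, 0.477, 0.022, 1.555, -0.011, 1.109, -0.083], TCP at [0.179, -0.651, 0.231] pointing down, gripper open.
Joint ranges: [-2.96, 2.96], [-0.34, 2.1], [-1.41, 1.46], [0.24, 2.44], [-1.37, 4.51], [0.17, 1.92], [-2.96, 2.96]. Speed limits (rad/s): [2.39, 2.39, 3.14, 3.14, 3.14, 3.14, 3.14].

INTERFACE

Orientations are given as a unit quaternion [w, x, y, z].
In Python, from station import bot gives the robot as it stands.
- The arm moves only by the tool inch_along, called after "Request:" as a command line: name --argument value ..., lists and objects as JSON in quotes. Schema: {"type":"object","properties":{"segments":{"type":"array","items":{"type":"object","properties":{"xyz":{"type":"array","items":{"type":"number"},"minItems":3,"maxItems":3},"turn":{"type":"number"},"jaw":{"type":"number"}},"additionalProperties":false,"required":["jaw"]},"minItems":1,"maxItems":20},"force":{"type":"number"},"only":{"type":"string"},"quiet":{"type":"boolean"},"lines":{"type":"string"}},"required":["segments"],"additionalProperties":false}. segments is a list of rows, 1 to 20 of them, each an object with the fields xyz (a list: dx, dy, dz in shares of the most that a row can go, 1 being 50 mm), turn (a turn about the tool's z in normalised numbers (1 is pi rad)), jaw (the opening from 0.0 (shut) to 1.0 (fully open)); a field left out counts as zero (the opening has to be given); each row shifts and turns the commanded pose from where the row before left it, along the tool's axes as they then stand; what a row does not reach is not made up. A row lasts 1/10 s, in which the tool goes at most 0.05 m and 0.15 rad, less where a joint would pass 70% of its speed; a pose out of reach is approached as far as the arm can. The fingers move at their own pace and stop on an object; force is the grip in N (left out, the last holds). Time passes only in rows, so rows that do not move let the fingers close. The tool returns the time, the measured TCP pose, the force, the opening and the grip force at its end. only (a regular expression) keeps the lines of the reply that match it, lines (a string "A,B") keeps lines A to B, and quiet returns only ok. Shift and turn numbers lie between -1 and 1, and a call with a number outside is refused. Input that does not fit is refused with a message, and nothing moves.
- bot.get_obs(): the state, without advancing time (a new reading comes with each control period).
- bot.read_camera(name): name is "scene" or "top"; returns the picture (480x640x3 uint8, blue, green, red); there is no depth.
- bot.camera_info(name): a dict with "vertical_fov" (degrees; the focal length in pixels is half the picture's height over the tangent of half this angle, whatever the lens; pixels are square), "cx", "cy" (the principal point, pixels), "k1" (the pictures are not rectified: a ray, as slopes to the right and down, at radius r is drawn at 1 + k1 r^2 times it, then the intrinsics apply), "view" (4x4, takes a point from world to camera coordinates). Camera axes: x right, y up, looking along -z (the intrinsics and any distortion apply to the point x, -y, -z); pixel columns grow to the right and rows downward; lengths in m; the calibration is good to about 2 mm. A picture is of the moment at which its call begins. camera_info takes no time and is no camera call.
- bot.hand_in(): hands the job in; it is judged then, once.
The state is a dict: "t": time; "q": joint angles; "joint_vel": joint speeds; "joint_torque": joint torques, N m; "eef_pos": TCP position; "tool_rot": TCP orientation; "contact_force": force on the tool from outside, world axes, zero at the start; "torque": the same for the moment, N m; "gripper_width": opening from 0.0 (shut) to 1.0 (fully open); "grasp_force": force on a finger pad.
Only numpy, scipy, OpenCV 4.12 (cv2) and the standard library are available. Lean on these libraries where they do the work, as an engineer would, in place of code of your own. Each camera call takes 0.05 s, during which the arm holds its last target. There are 200 camera calls.

TASK

Check the spring on the test stand: lower the load plate level over the two guide pins until it rests flat on the sprung carriage. Then lay the steel bars on the plate, one at a time, until the carriage's pointer comes to rest in the gap of the gauge fork, neither above nor below it. Leave the spare bars on the bench, and do not shift the gauge fork, the jar, the wrench or the hand grinder.

Things in the scene. Friction and masses are not known exactly. Their poses are not given: they have to be found in the camera images.
- stand: spring test stand, fixed: blue-green base, 250 mm along y, x -75 to +115 mm, 25 mm high; origin on the bench midway between two upright steel guide pins, z up. Pins: 11 mm diameter, at x 0, y +95 and -95 mm, tops at z 155 mm, the last 11 mm tapered. Gauge post at x 95, y 40 mm, top at z 125 mm
- carriage_top (a point): centre of the top face of the sprung carriage, a dark steel table 90 x 140 mm (stand x by y) midway between the pins. It moves only straight down, up to 80 mm, against a spring of 250 N/m. Top 118 mm above the bench when unloaded; the load plate sinks it 14 to 17 mm, each bar 10 to 14 mm more; it settles within a second
- pointer (a point): end, at mid thickness, of the flat steel pointer (12 mm wide, 4 mm thick) that sticks out from the carriage, at stand x 101, y -8 mm. It goes up and down with the carriage, 4 mm below the carriage top
- gap (a point): middle of the gap of the gauge fork: two aluminium prongs, one above the other, 20 mm clear between them, on a black block on the gauge post, reaching to stand y 0 just beside the pointer's path. The pointer is in the gap when its height is within about 8 mm of this point. Its height differs from run to run; friction holds it
- plate: loose aluminium load plate, 110 x 220 x 6 mm (x, y, z), 0.40 kg, 16 mm through holes at x 0, y +95 and -95 mm; goes on either way round. Central upright grip blade, 50 mm along x, 12 mm thick, top 46 mm above the underside. Origin: centre of underside. Room for a bar laid along x at y +47 and at y -47 mm; a second bar can be stacked on each
- bar0: one of four alike rectangular steel jaw bars, 80 x 25 x 20 mm (long x wide x high), two dark screw holes in the top; nominally 0.31 kg, each up to 15 % more or less. Origin at the centre of the underside, x along its length, z up. It lies loose on the bench at the start
- bar1: one of four alike rectangular steel jaw bars, 80 x 25 x 20 mm (long x wide x high), two dark screw holes in the top; nominally 0.31 kg, each up to 15 % more or less. Origin at the centre of the underside, x along its length, z up. It lies loose on the bench at the start
- bar2: one of four alike rectangular steel jaw bars, 80 x 25 x 20 mm (long x wide x high), two dark screw holes in the top; nominally 0.31 kg, each up to 15 % more or less. Origin at the centre of the underside, x along its length, z up. It lies loose on the bench at the start
- bar3: one of four alike rectangular steel jaw bars, 80 x 25 x 20 mm (long x wide x high), two dark screw holes in the top; nominally 0.31 kg, each up to 15 % more or less. Origin at the centre of the underside, x along its length, z up. It lies loose on the bench at the start
- jar: bystander: closed white plastic jar, 70 mm in diameter, 90 mm high, origin at the centre of its underside; leave alone
- wrench: bystander: steel wrench 190 mm long lying flat, length along its x; leave alone
- grinder: bystander: grey rotary hand grinder lying on the bench, about 210 mm long along its x, 50 mm high; leave alone

How it is judged:
By the outcome, as a careful person would: the job done as asked, in the order asked, and still so for the second after the job is handed in, with the robot touching nothing.
It also fails if it takes over 72 s, if anything falls off the work surface, if the arm or the gripper's body presses on something with over 40 N, if the wrist force passes 120 N, or if a joint passes its speed limit or range.

## Working session

There is one attempt and no reset: what is moved stays moved. The work goes in short steps, Python scripts to look and compute and a tool call to move; the robot and the scene stay as the last step left them, time stands still between calls to the robot, and variables do not carry over. Pictures are saved under pics/ and viewed, at most 13 in all, crops included, and the job is handed in when it is done.

```bash
ls; mkdir -p pics
```

Run:
```python
from station import bot
import cv2
for n in("scene","top"):
    cv2.imwrite(f"pics/{n}0.png",bot.read_camera(n)); i=bot.camera_info(n); print(n,i)
o=bot.get_obs(); print(o)
```

```text
pics
station.py
scene {'vertical_fov': 47.98831185305769, 'cx': 321.75345759352285, 'cy': 246.27273835281417, 'k1': -0.02030988714350411, 'view': array([[-0.17339478,  0.98477421,  0.01240964,  0.0770103 ],
       [-0.63983063, -0.12221982,  0.75873518,  0.29107381],
       [ 0.74869954,  0.12362066,  0.65128099, -1.79774648],
       [ 0.        ,  0.        ,  0.        ,  1.        ]])}
top {'vertical_fov': 54.62765411089506, 'cx': 323.2491679682219, 'cy': 240.11238086156462, 'k1': 0.009069562700532148, 'view': array([[ 5.16502513e-03, -9.99985677e-01,  1.40323384e-03,
         1.97275823e-02],
       [ 9.83530835e-01,  5.33354848e-03,  1.80661700e-01,
        -6.00413754e-01],
       [-1.80666596e-01,  4.47001527e-04,  9.83544295e-01,
        -1.01394992e+00],
       [ 0.00000000e+00,  0.00000000e+00,  0.00000000e+00,
         1.00000000e+00]])}
{'t': 0.1, 'q': array([ 1.1938354 ,  0.47773461,  0.02232931,  1.55629543, -0.01151955,
        1.10934201, -0.08307363]), 'joint_vel': array([ 0.00144006,  0.00075919, -0.00281906, -0.00228005,  0.00019456,
        0.00046803,  0.00128285]), 'joint_torque': array([ 3.93579860e-03, -5.97759533e+01,  1.61302596e+00, -2.81954813e+01,
        1.27471058e-02,  4.94464359e-03, -2.48090691e-05]), 'eef_pos': array([ 0.17916875, -0.65024735,  0.23043531]), 'tool_rot': array([-8.10561754e-04,  9.90974128e-01,  1.34050721e-01, -1.58418059e-04]), 'contact_force': array([1.23033037, 1.14991266, 0.50923857]), 'torque': array([-0.00931948, -0.03793794, -0.01848796]), 'grasp_force': 0.0, 'gripper_width': 1.0022271726071845}
```

View pics/scene0.png

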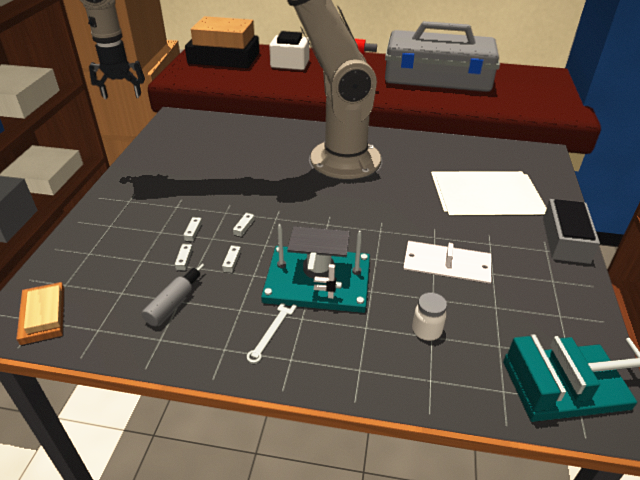

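View pics/top0.png

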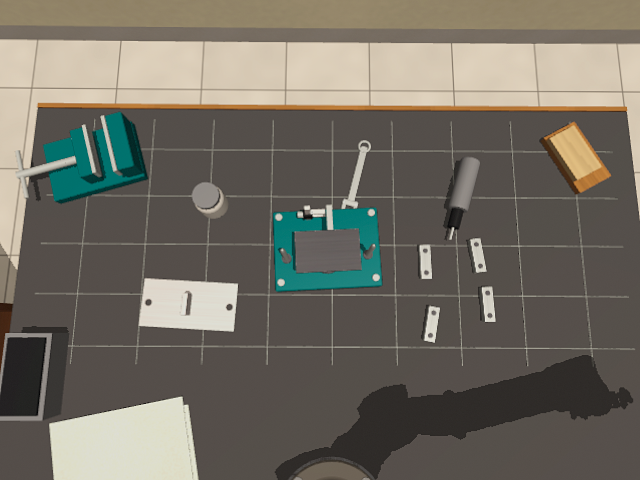

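The scene view shows bars at about (193,229), (244,224), (183,257) and (231,259), the plate at (448,261) with its blade at (450,254), and the stand at (318,270). In the top view the bars are at (425,262), (478,255), (488,304) and (432,324), the plate is at (188,305), and the pins are near (284,252) and (370,250).

Create h.py:
```python
import numpy as np, cv2
from station import bot
def K(n):
    i=bot.camera_info(n); f=240/np.tan(np.radians(i["vertical_fov"])/2)
    return i,f
def ray(n,uv):
    i,f=K(n); d=np.array([(uv[0]-i["cx"])/f,(uv[1]-i["cy"])/f]); s=d.copy()
    for _ in range(20): s=d/(1+i["k1"]*(s@s))
    R=i["view"][:3,:3]; t=i["view"][:3,3]
    w=R.T@np.array([s[0],-s[1],-1]); return -R.T@t, w/np.linalg.norm(w)
def plane(n,uv,z):
    c,d=ray(n,uv); return c+d*(z-c[2])/d[2]
def tri(a,b):
    (c1,d1),(c2,d2)=ray("scene",a),ray("top",b)
    s=np.linalg.lstsq(np.c_[d1,-d2],c2-c1,rcond=None)[0]
    p,q=c1+s[0]*d1,c2+s[1]*d2
    return (p+q)/2,np.linalg.norm(p-q)
def proj(n,p):
    i,f=K(n); c=i["view"][:3,:3]@np.array(p)+i["view"][:3,3]
    s=np.array([c[0],-c[1]])/-c[2]; s=s*(1+i["k1"]*(s@s)); return s*f+[i["cx"],i["cy"]]
def blobs(img,mask,lo,hi):
    out=[]
    for c in cv2.findContours(mask.astype(np.uint8),cv2.RETR_EXTERNAL,cv2.CHAIN_APPROX_NONE)[0]:
        a=cv2.contourArea(c)
        if lo<a<hi: out.append((a,cv2.minAreaRect(c),c))
    return out
```

Run:
```python
from h import *
for n,box in(("scene",(90,200,640,360)),("top",(130,180,520,360))):
    im=cv2.imread(f"pics/{n}0.png"); hs=cv2.cvtColor(im,cv2.COLOR_BGR2HSV)
    m=(hs[...,2]>130)&(hs[...,1]<60)
    k=np.zeros_like(m); k[box[1]:box[3],box[0]:box[2]]=1; m&=k
    m=cv2.morphologyEx(m.astype(np.uint8),cv2.MORPH_OPEN,np.ones((3,3)))
    for a,r,c in blobs(im,m,60,8000): print(n,a,np.round(r[0],1),np.round(r[1],1),round(r[2],1),hs[...,2][int(r[0][1]),int(r[0][0])], np.round(plane(n,r[0],.02 if a<1000 else .006),4))
s=cv2.imread("pics/scene0.png");t=cv2.imread("pics/top0.png")
A=cv2.resize(s[215:320,255:380],None,fx=4.5,fy=4.5,interpolation=2)[:, :]
cv2.imwrite("pics/zs.png",A)
B=cv2.resize(t[195:300,265:390],None,fx=4.5,fy=4.5,interpolation=2); 
cv2.imwrite("pics/zt.png",B)
```

```text
scene 64.5 [633.9 348. ] [24.2  4.5] 58.6 238 [0.6872 0.7407 0.02  ]
scene 88.0 [562.3 347.6] [27.4  4.2] 59.9 251 [0.7148 0.5833 0.02  ]
scene 97.5 [539.3 346.6] [29.1  4.3] 61.7 250 [0.721  0.5335 0.02  ]
scene 622.5 [427.  324.6] [31.5 29.5] 14.5 172 [0.7017 0.288  0.02  ]
scene 490.5 [269.8 331.1] [15.2 71.7] 34.8 246 [ 0.7859 -0.058   0.02  ]
scene 400.5 [432.5 302.5] [19. 27.] 90.0 170 [0.6298 0.2989 0.02  ]
scene 522.5 [165.4 295.9] [11.6 51.9] 47.0 176 [ 0.726  -0.3288  0.02  ]
scene 129.5 [324.  272.7] [19.  18.8] 4.8 80 [0.5764 0.0287 0.02  ]
scene 187.0 [315.7 261.5] [15.1 18.6] 9.5 137 [0.5396 0.0009 0.02  ]
scene 207.5 [230.8 256.1] [10.  25.1] 23.2 244 [ 0.5602 -0.2184  0.02  ]
scene 200.5 [182.7 254.4] [10.1 24.5] 19.7 244 [ 0.577  -0.3427  0.02  ]
scene 2510.5 [449.2 259.5] [89.4 33.4] 9.2 169 [0.451  0.3409 0.006 ]
scene 173.5 [191.8 226.4] [ 8.9 23.3] 26.6 244 [ 0.462  -0.3606  0.02  ]
scene 167.5 [243.1 221.7] [ 8.7 24.4] 39.3 244 [ 0.4152 -0.2278  0.02  ]
scene 78.0 [556.1 219.5] [36.4  2.9] 76.0 176 [0.2371 0.6404 0.02  ]
scene 1350.5 [493. 207.] [ 14. 104.] 90.0 255 [0.1905 0.4702 0.006 ]
top 350.0 [431.6 323.7] [11.1 35.4] 8.7 212 [ 0.4128 -0.2271  0.02  ]
top 334.0 [488.2 303.9] [35.4 10.6] 84.3 208 [ 0.4586 -0.3599  0.02  ]
top 4472.5 [188.  304.3] [96.6 48.6] 3.5 95 [0.4547 0.3391 0.006 ]
top 343.5 [425.2 261.1] [34.3 11.2] 87.0 207 [ 0.5577 -0.2175  0.02  ]
top 311.5 [477.9 254.7] [34.6 10.3] 79.4 201 [ 0.5736 -0.3424  0.02  ]
top 118.0 [329.2 217. ] [24.3  5.8] 86.4 207 [0.6631 0.009  0.02  ]
top 103.5 [313.6 211.2] [21.1  9.6] 14.9 225 [0.6772 0.0466 0.02  ]
top 117.0 [214.2 205.2] [11.2 27.7] 49.9 55 [0.6907 0.2858 0.02  ]
top 480.0 [204.5 195. ] [24. 25.] 90.0 146 [0.7159 0.3103 0.02  ]
top 273.0 [464.4 192.7] [11.  29.1] 15.9 147 [ 0.7252 -0.318   0.02  ]
top 211.0 [350. 194.] [15.2 28.7] 2.6 142 [ 0.7205 -0.0411  0.02  ]
```

View pics/zs.png

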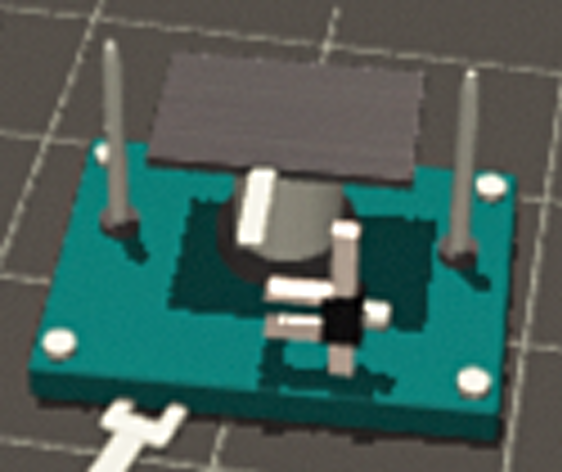

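View pics/zt.png

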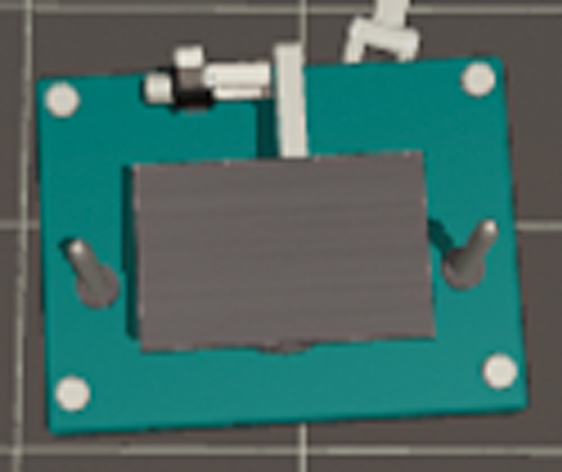

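The scene crop shows the pin tops at (110,42) and (471,73), the fork prong ends at about (267,290) and (267,326), and the pointer end at (247,245). In the top crop the pin tops are at (72,243) and (489,226), the prong tip is at (270,78), and the pointer end is at (288,45).

Run:
```python
from h import *
S=lambda x,y:((x+.5)/4.5-.5+255,(y+.5)/4.5-.5+215)
T=lambda x,y:((x+.5)/4.5-.5+265,(y+.5)/4.5-.5+195)
P=lambda s,a,b:print(s,*[np.round(v,4) for v in tri(S(*a),T(*b))])
P("pinL-y",(110,42),(489,226)); P("pin+y",(471,73),(72,243))
P("carr -y,-x",(172,54),(434,337));P("carr +y,-x",(423,73),(143,350));P("carr -y,+x",(150,162),(423,153));P("carr +y+x",(412,185),(134,166))
P("pointer",(247,245),(288,44)); P("prong up",(268,290),(270,78)); P("prong low",(268,326),(270,78))
P("screws",(59,343),(478,79));P("",(472,381),(62,99));P("",(490,186),(72,393))
# plate holes, blade, bars
for n,b in(("scene",(400,235,496,285)),("top",(135,273,243,336))):
    im=cv2.imread(f"pics/{n}0.png"); g=cv2.cvtColor(im,cv2.COLOR_BGR2GRAY)[b[1]:b[3],b[0]:b[2]]
    m=(g>135).astype(np.uint8); m0=cv2.findContours(m,cv2.RETR_EXTERNAL,cv2.CHAIN_APPROX_NONE)[0]
    c=max(m0,key=cv2.contourArea); f=np.zeros_like(m); cv2.drawContours(f,[c],-1,1,-1)
    h=(f>0)&(m==0)
    for a,r,c2 in blobs(None,h,3,500): print(n,a,np.round(np.add(r[0],b[:2]),1),np.round(r[1],1))
    print(n,"corners",(cv2.approxPolyDP(c,4,True)[:,0]+b[:2]).tolist())
s=cv2.imread("pics/scene0.png");t=cv2.imread("pics/top0.png")
z=lambda i,x,y,f=3.9:cv2.resize(i[y:y+70,x:x+110],None,fx=f*1.8,fy=f,interpolation=2)
z=lambda i,x,y:cv2.resize(i[y:y+60,x:x+110],None,fx=5,fy=5,interpolation=2)
cv2.imwrite("pics/zp.png",np.vstack([z(s,395,232),z(t,135,273)]))
```

```text
pinL-y [ 0.5725 -0.0815  0.1556] 0.0012
pin+y [0.5634 0.1096 0.1567] 0.003
carr -y,-x [ 0.5258 -0.0592  0.1144] 0.0014
carr +y,-x [0.5186 0.0793 0.1164] 0.0013
carr -y,+x [ 0.6153 -0.0531  0.1133] 0.0019
carr +y+x [0.6082 0.0856 0.114 ] 0.0006
pointer [0.6694 0.0108 0.1145] 0.0015
prong up [0.6614 0.0198 0.0771] 0.0007
prong low [0.6665 0.0203 0.0561] 0.0004
screws [ 0.6733 -0.0905  0.0294] 0.0008
 [0.661  0.1288 0.0303] 0.0018
 [0.506  0.1203 0.0297] 0.0017
scene 3.5 [484.  266.5] [1. 4.]
scene corners [[407, 243], [405, 269], [491, 281], [490, 253], [454, 248], [449, 242], [447, 247], [436, 245], [434, 239], [433, 244]]
top 19.5 [228.5 306.5] [5. 5.]
top 21.0 [147.5 302. ] [6. 5.]
top 59.5 [188.5 302.5] [23.  5.]
top corners [[144, 279], [138, 325], [233, 331], [236, 283]]
```

View pics/zp.png

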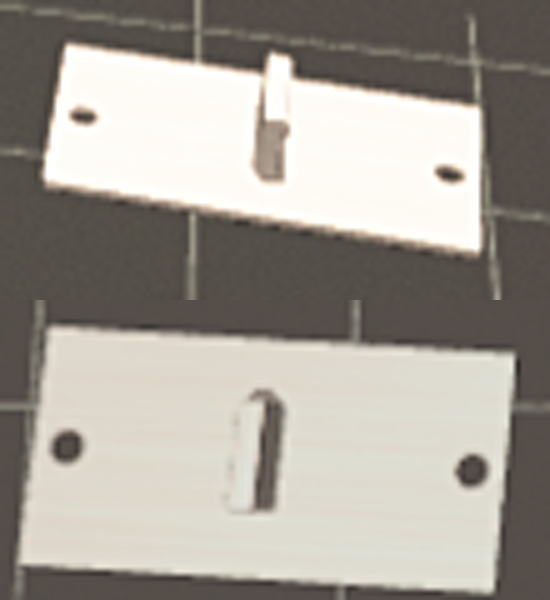

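The scene half of the plate crop shows holes at (83,116) and (450,174) and the blade's top face at about (277,90). The top half shows holes at (67,147) and (472,170) and the blade's top face at about (247,155).

Run:
```python
from h import *
S=lambda x,y:((x+.5)/5-.5+395,(y+.5)/5-.5+232)
T=lambda x,y:((x+.5)/5-.5+135,(y+.5)/5-.5+273)
P=lambda s,a,b:print(s,*[np.round(v,4) for v in tri(S(*a),T(*b))])
P("hole -y",(83,116),(472,170));P("hole +y",(450,174),(67,147));P("blade",(277,90),(247,155))
P("c",(66,44),(494,293));P("c",(480,106),(22,265));P("c",(45,182),(515,52));P("c",(482,250),(48,27))
sb=[(191.8,226.4),(243.1,221.7),(182.7,254.4),(230.8,256.1)]; tb=[(488.2,303.9),(431.6,323.7),(477.9,254.7),(425.2,261.1)]
im=cv2.imread("pics/top0.png");hs=cv2.cvtColor(im,cv2.COLOR_BGR2HSV);m=((hs[...,2]>120)&(hs[...,1]<60))
for a,b in zip(sb,tb):
    u,v=map(int,b);mm=np.zeros(m.shape,np.uint8);mm[v-25:v+25,u-20:u+20]=m[v-25:v+25,u-20:u+20]
    (ar,r,c)=max(blobs(im,mm,100,900),key=lambda x:x[0])
    pts=np.array([plane("top",p[0],.02)[:2] for p in c],np.float32)*1000
    q=cv2.minAreaRect(pts); bx=cv2.boxPoints(q); e=max((bx[1]-bx[0],bx[2]-bx[1]),key=np.linalg.norm)
    print("bar",*[np.round(v,4) for v in tri(a,b)],"rect",np.round(q[0],1),np.round(q[1],1),"yaw",round(float(np.arctan(e[1]/e[0])),3))
o=bot.get_obs();print(o["t"],o["eef_pos"],o["tool_rot"])
```

```text
hole -y [0.4498 0.2423 0.005 ] 0.0014
hole +y [0.4596 0.4326 0.005 ] 0.0013
blade [0.4546 0.3372 0.0428] 0.0007
c [0.3933 0.2298 0.0062] 0.0007
c [0.4051 0.4496 0.0073] 0.0008
c [0.5052 0.2249 0.0048] 0.0002
c [0.5158 0.4452 0.0062] 0.0013
bar [ 0.4589 -0.3615  0.0172] 0.0014 rect [ 459.5 -359.9] [80.6 24.8] yaw 0.036
bar [ 0.4128 -0.2282  0.018 ] 0.0012 rect [ 413.2 -226.9] [26.3 81. ] yaw -0.185
bar [ 0.5742 -0.3438  0.0172] 0.0009 rect [ 573.8 -342.2] [81.6 25.1] yaw 0.13
bar [ 0.5581 -0.2186  0.0181] 0.0013 rect [ 558.1 -220.7] [35.5 81.5] yaw -0.032
0.1 [ 0.17916875 -0.65024735  0.23043531] [-8.10561754e-04  9.90974128e-01  1.34050721e-01 -1.58418059e-04]
```

Careful with the scale: shifts go in shares of 50 mm and turns go in shares of pi rad. That gives: -0.0388 m is -0.776, 0.0248 m is 0.496, 0.107 rad / 3.1416 = 0.0341.

Request:
inch_along --segments '[{"turn":0.0341,"jaw":1},{"turn":0.0341,"jaw":1},{"turn":0.0341,"jaw":1},{"xyz":[0.496,-0.776,0],"jaw":1},{"xyz":[0.496,-0.776,0],"jaw":1},{"xyz":[0.496,-0.776,0],"jaw":1},{"xyz":[0.496,-0.776,0],"jaw":1},{"xyz":[0.496,-0.776,0],"jaw":1},{"xyz":[0.496,-0.776,0],"jaw":1},{"xyz":[0.496,-0.776,0],"jaw":1},{"xyz":[0.496,-0.776,0],"jaw":1},{"xyz":[0.496,-0.776,0],"jaw":1},{"xyz":[0.496,-0.776,0],"jaw":1},{"xyz":[0.496,-0.776,0],"jaw":1},{"xyz":[0.496,-0.776,0],"jaw":1}]' --force 60

```text
t: 1.6
eef_pos: [0.5013, -0.1997, 0.2311]
tool_rot: [0.0, 1.0, -0.026, -0.0]
contact_force: [1.4, -0.1, 0.2]
gripper_width: 1.004
grasp_force: 0.0
```

Add to h.py:
```python
def go(x,y,z,yaw,com=True):
    "tool-frame shift from the measured pose to the target TCP pose"
    o=bot.get_obs(); w,a,b,c=o["tool_rot"]; from scipy.spatial.transform import Rotation as R
    M=R.from_quat([a,b,c,w]).as_matrix(); psi=np.arctan2(M[1,0],M[0,0])
    d=np.array([x,y,z])-o["eef_pos"]; t=(psi-yaw+np.pi/2)%np.pi-np.pi/2
    C,S=np.cos(yaw),np.sin(yaw)
    print("t",round(o["t"],2),"pos",np.round(o["eef_pos"],4),"yaw",round(psi,4),"tilt",np.round(M[:2,2],4),"q7",round(o["q"][6],2),"w",round(o["gripper_width"],3),"F",np.round(o["contact_force"],1))
    print(" turn",round(t,4),"then shift",np.round([d[0]*C+d[1]*S,d[0]*S-d[1]*C,-d[2]],4),"| now-frame",np.round(M.T@d,4))
```

```bash
python3 -c "
from h import *
go(.4546,.3373,.014,-.0515)"
```

```text
t 1.6 pos [ 0.5013 -0.1997  0.2311] yaw -0.0523 tilt [-0.0004 -0.    ] q7 -1.41 w 1.004 F [ 1.4 -0.1  0.2]
 turn -0.0008 then shift [-0.0743 -0.5339  0.2171] | now-frame [-0.0746 -0.5338  0.2171]
```

Converted, -0.0445 m is -0.89, 0.02 m is 0.4.

Request:
inch_along --segments '[{"xyz":[-0.124,-0.89,0],"jaw":1},{"xyz":[-0.124,-0.89,0],"jaw":1},{"xyz":[-0.124,-0.89,0],"jaw":1},{"xyz":[-0.124,-0.89,0],"jaw":1},{"xyz":[-0.124,-0.89,0],"jaw":1},{"xyz":[-0.124,-0.89,0],"jaw":1},{"xyz":[-0.124,-0.89,0],"jaw":1},{"xyz":[-0.124,-0.89,0.4],"jaw":1},{"xyz":[-0.124,-0.89,0.4],"jaw":1},{"xyz":[-0.124,-0.89,0.4],"jaw":1},{"xyz":[-0.124,-0.89,0.4],"jaw":1},{"xyz":[-0.124,-0.89,0.4],"jaw":1},{"xyz":[0,0,0.8],"jaw":1},{"xyz":[0,0,0.8],"jaw":0.7},{"xyz":[0,0,0.74],"jaw":0.5},{"jaw":0.5}]' --force 60

```text
t: 3.2
eef_pos: [0.4511, 0.333, 0.0096]
tool_rot: [0.003, 1.0, -0.026, -0.004]
contact_force: [-0.0, -1.7, 0.5]
gripper_width: 0.515
grasp_force: 0.0
```

```bash
python3 -c "
from h import *
go(.4546,.3373,.014,-.0515)"
```

```text
t 3.2 pos [0.4511 0.333  0.0096] yaw -0.0517 tilt [-0.0075 -0.0063] q7 -2.68 w 0.515 F [-0.  -1.7  0.5]
 turn -0.0002 then shift [ 0.0033 -0.0044 -0.0044] | now-frame [ 0.0033 -0.0044 -0.0044]
```

Request:
inch_along --segments '[{"jaw":0.5}]' --force 60

```text
t: 3.3
eef_pos: [0.4541, 0.3357, 0.0144]
tool_rot: [0.0, 1.0, -0.026, -0.001]
contact_force: [0.7, -0.0, 1.1]
gripper_width: 0.502
grasp_force: 0.0
```

```bash
python3 -c "
from h import *
go(.4546,.3373,.014,-.0515)
cv2.imwrite('pics/g1.png',bot.read_camera('top')[250:370,110:270])"
```

```text
t 3.3 pos [0.4541 0.3357 0.0144] yaw -0.0521 tilt [-0.0012 -0.0008] q7 -2.68 w 0.502 F [ 0.7 -0.   1.1]
 turn -0.0006 then shift [ 0.0005 -0.0016  0.0004] | now-frame [ 0.0005 -0.0016  0.0004]
```

Converted, -0.02 m is -0.4, -0.0016 m is -0.032.

Request:
inch_along --segments '[{"xyz":[0,-0.032,0],"jaw":0.1},{"jaw":0},{"jaw":0},{"jaw":0},{"xyz":[0,0,-0.4],"jaw":0},{"xyz":[0,0,-0.4],"jaw":0},{"xyz":[0,0,-0.4],"jaw":0},{"jaw":0},{"jaw":0}]' --force 100

```text
t: 4.25
eef_pos: [0.4546, 0.3372, 0.0745]
tool_rot: [-0.0, 1.0, -0.026, 0.0]
contact_force: [-0.4, 0.5, -4.4]
gripper_width: 0.12
grasp_force: 98.2
```

Run:
```python
from h import *
go(.568,.0138,.206,.0476)
cv2.imwrite('pics/g2.png',cv2.resize(np.hstack([bot.read_camera('top')[250:370,110:270],bot.read_camera('scene')[190:310,370:530]]),None,fx=2,fy=2))
```

```text
t 4.25 pos [0.4546 0.3372 0.0745] yaw -0.0525 tilt [0.0008 0.0003] q7 -2.64 w 0.12 F [-0.4  0.5 -4.4]
 turn -0.1001 then shift [ 0.0979  0.3284 -0.1315] | now-frame [ 0.1304  0.317  -0.1315]
```

View pics/g2.png

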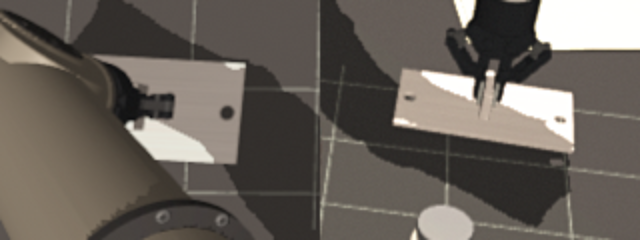

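The plate hangs level in the gripper: the right half of the picture shows both holes, at (409,97) and (560,119).

Converted, -0.044 m is -0.88, -0.0435 m is -0.87, -0.05 rad / 3.1416 = -0.0159.

Request:
inch_along --segments '[{"xyz":[0,0,-0.88],"jaw":0},{"xyz":[0,0,-0.88],"jaw":0},{"xyz":[0,0,-0.87],"jaw":0},{"turn":-0.0159,"jaw":0},{"turn":-0.0159,"jaw":0},{"xyz":[0.244,0.82,0],"jaw":0},{"xyz":[0.244,0.82,0],"jaw":0},{"xyz":[0.244,0.82,0],"jaw":0},{"xyz":[0.244,0.82,0],"jaw":0},{"xyz":[0.244,0.82,0],"jaw":0},{"xyz":[0.244,0.82,0],"jaw":0},{"xyz":[0.244,0.82,0],"jaw":0},{"xyz":[0.244,0.82,0],"jaw":0},{"jaw":0},{"jaw":0}]'

```text
t: 5.85
eef_pos: [0.567, 0.013, 0.2043]
tool_rot: [0.0, 1.0, 0.022, -0.001]
contact_force: [0.2, 1.9, -4.4]
gripper_width: 0.117
grasp_force: 98.9
```

Run:
```python
from h import *
go(.568,.0138,.206,.0476)
cv2.imwrite('pics/g3.png',cv2.resize(np.hstack([bot.read_camera('top')[180:310,250:400],bot.read_camera('scene')[190:320,240:400]]),None,fx=2.5,fy=2.5,interpolation=2))
```

```text
t 5.85 pos [0.567  0.013  0.2043] yaw 0.0447 tilt [-0.0026 -0.0002] q7 -1.79 w 0.117 F [ 0.2  1.9 -4.4]
 turn -0.0029 then shift [ 0.001  -0.0008 -0.0017] | now-frame [ 0.001  -0.0008 -0.0017]
```

View pics/g3.png

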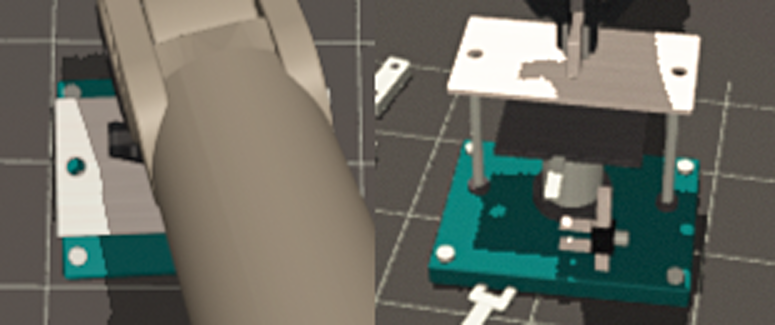

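The held plate is over the pins. In the scene half its holes are at (475,53) and (680,72), and in the top half the left hole is at (75,166).

Run:
```python
from h import *
o=bot.get_obs()
a,b=(279.8,210.9),(361.8,218.6); t=(279.8,246.2)
A,B=plane("scene",a,.196),plane("scene",b,.196); print(A,B,(A+B)/2,"yaw",np.arctan2(-(B-A)[0],(B-A)[1]))
print("top",plane("top",t,.196),tri(b,t))
y=.0447
for s in(1,-1): print("expected hole",o["eef_pos"][:2]+s*.095*np.array([-np.sin(y),np.cos(y)]))
go(.568,.0138,.206,.0476)
```

```text
[ 0.57413143 -0.07835845  0.196     ] [0.56712801 0.11209033 0.196     ] [0.57062972 0.01686594 0.196     ] yaw 0.03675669144811255
top [0.56158615 0.10915605 0.196     ] (array([0.5621432 , 0.11063359, 0.19197734]), np.float64(0.002204888485715288))
expected hole [0.56255552 0.11069837]
expected hole [ 0.57104569 -0.07911185]
t 5.95 pos [0.5668 0.0158 0.2049] yaw 0.0494 tilt [-0.0018  0.0007] q7 -1.79 w 0.118 F [-0.   0.8 -4.5]
 turn 0.0018 then shift [ 0.0011  0.002  -0.0011] | now-frame [ 0.0011  0.002  -0.0011]
```

Converted, 0.015 m is 0.3, 0.01 m is 0.2.

Request:
inch_along --segments '[{"xyz":[0.02,0.02,0.3],"jaw":0},{"xyz":[0,0,0.2],"jaw":0},{"jaw":0},{"jaw":0},{"jaw":0}]'

```text
t: 6.45
eef_pos: [0.5688, 0.0138, 0.181]
tool_rot: [-0.0, 1.0, 0.024, 0.0]
contact_force: [0.4, -0.1, -3.9]
gripper_width: 0.12
grasp_force: 98.8
```

```bash
python3 -c "
from h import *
go(.568,.0138,.170,.0476)"
```

```text
t 6.45 pos [0.5688 0.0138 0.181 ] yaw 0.0481 tilt [0.0004 0.0001] q7 -1.8 w 0.12 F [ 0.4 -0.1 -3.9]
 turn 0.0005 then shift [-0.0008 -0.0001  0.011 ] | now-frame [-0.0008 -0.0001  0.011 ]
```

Request:
inch_along --segments '[{"xyz":[-0.01,0,0.16],"jaw":0},{"xyz":[0,0,0.14],"jaw":0},{"xyz":[0,0,0.14],"jaw":0},{"xyz":[0,0,0.12],"jaw":0},{"jaw":0}]'

```text
t: 6.95
eef_pos: [0.5673, 0.0133, 0.1515]
tool_rot: [0.0, 1.0, 0.024, -0.001]
contact_force: [-0.5, -0.1, -3.0]
gripper_width: 0.121
grasp_force: 98.9
```

```bash
python3 -c "
from h import *
go(.568,.0138,.119,.0476)
print(bot.get_obs()['torque'])"
```

```text
t 6.95 pos [0.5673 0.0133 0.1515] yaw 0.0478 tilt [-0.0021 -0.0001] q7 -1.81 w 0.121 F [-0.5 -0.1 -3. ]
 turn 0.0002 then shift [ 0.0007 -0.0004  0.0325] | now-frame [ 0.0007 -0.0004  0.0325]
[-0.00638311  0.04210824 -0.0622332 ]
```

Converted, 0.009 m is 0.18, 0.007 m is 0.14.

Request:
inch_along --segments '[{"xyz":[0,0,0.18],"jaw":0},{"xyz":[0,0,0.18],"jaw":0},{"xyz":[0,0,0.14],"jaw":0},{"xyz":[0,0,0.1],"jaw":0},{"xyz":[0,0,0.06],"jaw":0},{"jaw":0},{"jaw":0}]'

```text
t: 7.65
eef_pos: [0.5682, 0.0135, 0.12]
tool_rot: [0.0, 1.0, 0.024, 0.0]
contact_force: [-1.1, 0.4, 0.2]
gripper_width: 0.125
grasp_force: 99.3
```

```bash
python3 -c "
from h import *
go(.568,.0138,.117,.0476)
print(bot.get_obs()['torque'])"
```

```text
t 7.65 pos [0.5682 0.0135 0.12  ] yaw 0.0477 tilt [ 0.0002 -0.0001] q7 -1.83 w 0.125 F [-1.1  0.4  0.2]
 turn 0.0001 then shift [-0.0002 -0.0003  0.003 ] | now-frame [-0.0002 -0.0003  0.003 ]
[ 0.0172567  -0.01128373 -0.04915244]
```

Converted, -0.04 m is -0.8, -0.02 m is -0.4.

Request:
inch_along --segments '[{"jaw":0.45},{"jaw":0.45},{"jaw":0.45},{"xyz":[0,0,-0.4],"jaw":0.45},{"xyz":[0,0,-0.8],"jaw":0.45},{"xyz":[0,0,-0.8],"jaw":0.45}]'

```text
t: 8.25
eef_pos: [0.5675, 0.0135, 0.2205]
tool_rot: [-0.0, 1.0, 0.024, -0.001]
contact_force: [1.1, -0.3, 0.8]
gripper_width: 0.453
grasp_force: 0.0
```

Run:
```python
from h import *
im=cv2.imread("pics/top0.png");g=cv2.cvtColor(im,cv2.COLOR_BGR2GRAY)
for n,b in zip("0123",[(488.2,303.9),(431.6,323.7),(477.9,254.7),(425.2,261.1)]):
    u,v=map(int,b);w=g[v-22:v+22,u-13:u+13]
    m=(cv2.GaussianBlur(w,(3,3),0)>165).astype(np.uint8); c=max(cv2.findContours(m,0,1)[0],key=cv2.contourArea); h=cv2.convexHull(c)
    pts=np.array([plane("top",p[0]+[u-13,v-22],.02)[:2] for p in h],np.float32)*1000
    q=cv2.minAreaRect(pts); bx=cv2.boxPoints(q); e=max((bx[1]-bx[0],bx[2]-bx[1]),key=np.linalg.norm)
    f=np.zeros_like(m);cv2.drawContours(f,[h],-1,1,-1);f=cv2.erode(f,np.ones((3,3)))
    k=np.where((f>0),170.-np.minimum(w,170),0);o=[]
    for s in(slice(0,22),slice(22,44)):
        y,x=np.mgrid[s,0:26];kk=k[s];o.append(plane("top",((x*kk).sum()/kk.sum()+u-13,(y*kk).sum()/kk.sum()+v-22),.02)[:2])
    d=o[0]-o[1];print(n,"rect",np.round(q[0],1),np.round(q[1],1),round(float(np.arctan(e[1]/e[0])),3),"holes mid",np.round((o[0]+o[1])/2,4),"yaw",round(np.arctan(d[1]/d[0]),3),"sep",round(np.hypot(*d),4))
go(.558,-.2195,.004,-.03)
```

```text
0 rect [ 458.5 -359.7] [78.3 23.2] 0.038 holes mid [ 0.4591 -0.36  ] yaw 0.037 sep 0.0518
1 rect [ 412.7 -227.2] [23.8 78.3] -0.183 holes mid [ 0.413  -0.2271] yaw -0.189 sep 0.052
2 rect [ 573.  -342.3] [78.4 23.4] 0.13 holes mid [ 0.5737 -0.3423] yaw 0.133 sep 0.0519
3 rect [ 557. -218.] [78.6 23.6] 0.017 holes mid [ 0.5577 -0.2178] yaw 0.017 sep 0.0521
t 8.25 pos [0.5675 0.0135 0.2205] yaw 0.048 tilt [-0.0017  0.0001] q7 -1.78 w 0.453 F [ 1.1 -0.3  0.8]
 turn 0.078 then shift [-0.0025  0.2332  0.2165] | now-frame [-0.0203  0.2323  0.2165]
```

Converted, 0.0463 m is 0.926, 0.045 m is 0.9, 0.031 rad / 3.1416 = 0.0099.

Request:
inch_along --segments '[{"xyz":[-0.054,0.926,0],"turn":0.0099,"jaw":0.8},{"xyz":[-0.054,0.926,0],"jaw":0.8},{"xyz":[-0.054,0.926,0],"jaw":0.8},{"xyz":[-0.054,0.926,0.36],"jaw":0.8},{"xyz":[-0.054,0.926,0.36],"jaw":0.8},{"xyz":[0,0,0.9],"jaw":0.8},{"xyz":[0,0,0.9],"jaw":0.8},{"xyz":[0,0,0.9],"jaw":0.8},{"xyz":[0,0,0.5],"jaw":0.8},{"xyz":[0,0,0.24],"jaw":0.8},{"jaw":0.8},{"jaw":0.8}]'

```text
t: 9.45
eef_pos: [0.5611, -0.2185, 0.0131]
tool_rot: [0.0, 1.0, 0.008, 0.001]
contact_force: [0.0, 0.5, -0.1]
gripper_width: 0.801
grasp_force: 0.0
```

```bash
python3 -c "
from h import *
go(.5577,-.2183,.005,.017)"
```

```text
t 9.45 pos [ 0.5611 -0.2185  0.0131] yaw 0.0168 tilt [ 0.0019 -0.0006] q7 -1.46 w 0.801 F [ 0.   0.5 -0.1]
 turn -0.0002 then shift [-0.0034 -0.0003  0.0081] | now-frame [-0.0034 -0.0003  0.0081]
```

Converted, -0.045 m is -0.9, -0.03 m is -0.6.

Request:
inch_along --segments '[{"xyz":[-0.06,0,0.16],"jaw":0.8},{"jaw":0.2},{"jaw":0},{"jaw":0},{"xyz":[0,0,-0.6],"jaw":0},{"xyz":[0,0,-0.9],"jaw":0},{"xyz":[0,0,-0.9],"jaw":0},{"xyz":[0,0,-0.9],"jaw":0},{"xyz":[0,0,-0.4],"jaw":0},{"jaw":0},{"jaw":0}]'

```text
t: 10.55
eef_pos: [0.5562, -0.2182, 0.1878]
tool_rot: [-0.0, 1.0, 0.008, -0.001]
contact_force: [-0.7, -0.2, -3.4]
gripper_width: 0.268
grasp_force: 99.8
```

```bash
python3 -c "
from h import *
go(.5702,-.0335,.19,.0477)"
```

```text
t 10.55 pos [ 0.5562 -0.2182  0.1878] yaw 0.0167 tilt [-0.0013  0.0002] q7 -1.39 w 0.268 F [-0.7 -0.2 -3.4]
 turn -0.031 then shift [ 0.0228 -0.1838 -0.0022] | now-frame [ 0.0171 -0.1844 -0.0022]
```

Converted, -0.046 m is -0.92, -0.045 m is -0.9, -0.031 rad / 3.1416 = -0.0099.

Request:
inch_along --segments '[{"turn":-0.0099,"jaw":0},{"xyz":[0.11,-0.92,0],"jaw":0},{"xyz":[0.11,-0.92,0],"jaw":0},{"xyz":[0.11,-0.92,0],"jaw":0},{"xyz":[0.11,-0.9,0],"jaw":0},{"xyz":[0,0,0.6],"jaw":0},{"xyz":[0,0,0.4],"jaw":0},{"jaw":0},{"jaw":0}]'

```text
t: 11.45
eef_pos: [0.5693, -0.0347, 0.1376]
tool_rot: [-0.0, 1.0, 0.024, -0.001]
contact_force: [1.1, -0.6, -3.0]
gripper_width: 0.262
grasp_force: 99.7
```

```bash
python3 -c "
from h import *
go(.5702,-.0335,.102,.0477)
cv2.imwrite('pics/g4.png',cv2.resize(bot.read_camera('scene')[190:320,240:400],None,fx=3,fy=3))"
```

```text
t 11.45 pos [ 0.5693 -0.0347  0.1376] yaw 0.0482 tilt [-0.0029  0.0002] q7 -1.73 w 0.262 F [ 1.1 -0.6 -3. ]
 turn 0.0005 then shift [ 0.0009 -0.0011  0.0356] | now-frame [ 0.001  -0.0011  0.0356]
```

View pics/g4.png

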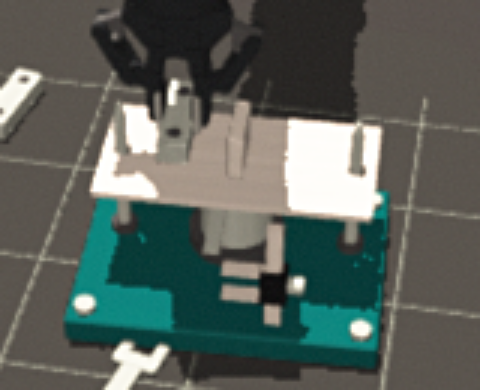

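The picture shows the plate flat over both pins, with the bar held level above the −y slot at (175,135). I'll lower it now.

Converted, 0.012 m is 0.24, 0.01 m is 0.2.

Request:
inch_along --segments '[{"xyz":[0,0,0.24],"jaw":0},{"xyz":[0,0,0.2],"jaw":0},{"xyz":[0,0,0.14],"jaw":0},{"xyz":[0,0,0.12],"jaw":0},{"jaw":0},{"jaw":0}]'

```text
t: 12.1
eef_pos: [0.57, -0.0347, 0.1038]
tool_rot: [0.0, 1.0, 0.024, -0.0]
contact_force: [-1.4, -0.2, 0.3]
gripper_width: 0.263
grasp_force: 100.0
```

```bash
python3 -c "
from h import *
go(.5702,-.0335,.10,.0477)"
```

```text
t 12.1 pos [ 0.57   -0.0347  0.1038] yaw 0.0476 tilt [-0.0007 -0.0003] q7 -1.75 w 0.263 F [-1.4 -0.2  0.3]
 turn -0.0001 then shift [ 0.0003 -0.0012  0.0038] | now-frame [ 0.0003 -0.0012  0.0038]
```

Converted, 0.045 m is 0.9, 0.0364 m is 0.728, 0.1168 rad / 3.1416 = 0.0372.

Request:
inch_along --segments '[{"jaw":0.42},{"jaw":0.42},{"jaw":0.42},{"xyz":[0,0,-0.4],"jaw":0.42},{"xyz":[0,0,-0.7],"jaw":0.42},{"xyz":[0,0,-0.7],"turn":0.0372,"jaw":0.6},{"turn":0.0372,"jaw":0.8},{"xyz":[-0.396,0.728,0],"jaw":0.8},{"xyz":[-0.396,0.728,0],"jaw":0.8},{"xyz":[-0.396,0.728,0],"jaw":0.8},{"xyz":[-0.396,0.728,0],"jaw":0.8},{"xyz":[-0.396,0.728,0.4],"jaw":0.8},{"xyz":[-0.396,0.728,0.4],"jaw":0.8},{"xyz":[0,0,0.9],"jaw":0.8},{"xyz":[0,0,0.9],"jaw":0.8},{"xyz":[0,0,0.64],"jaw":0.8},{"xyz":[0,0,0.34],"jaw":0.8},{"jaw":0.8},{"jaw":0.8}]'

```text
t: 14.0
eef_pos: [0.4139, -0.2272, 0.0155]
tool_rot: [0.0, 0.996, -0.093, 0.001]
contact_force: [-0.2, 0.4, 0.1]
gripper_width: 0.802
grasp_force: 0.0
```

```bash
python3 -c "
from h import *
go(.413,-.2275,.005,-.186)"
```

```text
t 14.0 pos [ 0.4139 -0.2272  0.0155] yaw -0.1855 tilt [ 0.001  -0.0002] q7 -1.53 w 0.802 F [-0.2  0.4  0.1]
 turn 0.0005 then shift [-0.0008  0.0004  0.0105] | now-frame [-0.0008  0.0004  0.0105]
```

Converted, -0.045 m is -0.9, -0.02 m is -0.4, -0.117 rad / 3.1416 = -0.0372.

Request:
inch_along --segments '[{"xyz":[0,0,0.21],"jaw":0.8},{"jaw":0.2},{"jaw":0},{"jaw":0},{"xyz":[0,0,-0.6],"jaw":0},{"xyz":[0,0,-0.9],"jaw":0},{"xyz":[0,0,-0.9],"jaw":0},{"xyz":[0,0,-0.9],"jaw":0},{"xyz":[0,0,-0.4],"jaw":0},{"turn":-0.0372,"jaw":0},{"turn":-0.0372,"jaw":0}]'

```text
t: 15.1
eef_pos: [0.413, -0.2272, 0.1903]
tool_rot: [0.001, 1.0, 0.026, 0.001]
contact_force: [-1.2, 0.5, -3.3]
gripper_width: 0.262
grasp_force: 99.5
```

```bash
python3 -c "
from h import *
go(.5658,.0605,.19,.0477)"
```

```text
t 15.1 pos [ 0.413  -0.2272  0.1903] yaw 0.0528 tilt [ 0.0013 -0.001 ] q7 -1.21 w 0.262 F [-1.2  0.5 -3.3]
 turn 0.0051 then shift [ 0.1664 -0.2801  0.0003] | now-frame [ 1.678e-01 -2.792e-01  2.000e-04]
```

Converted, -0.04 m is -0.8, 0.0238 m is 0.476.

Request:
inch_along --segments '[{"xyz":[0.476,-0.8,0],"jaw":0},{"xyz":[0.476,-0.8,0],"jaw":0},{"xyz":[0.476,-0.8,0],"jaw":0},{"xyz":[0.476,-0.8,0],"jaw":0},{"xyz":[0.476,-0.8,0],"jaw":0},{"xyz":[0.476,-0.8,0],"jaw":0},{"xyz":[0.476,-0.8,0],"jaw":0},{"xyz":[0,0,0.8],"jaw":0},{"xyz":[0,0,0.4],"jaw":0},{"jaw":0},{"jaw":0}]'

```text
t: 16.2
eef_pos: [0.5658, 0.0602, 0.1295]
tool_rot: [0.0, 1.0, 0.024, -0.0]
contact_force: [-0.6, -0.5, -2.3]
gripper_width: 0.26
grasp_force: 99.4
```

```bash
python3 -c "
from h import *
go(.5658,.0605,.09,.0477)"
```

```text
t 16.2 pos [0.5658 0.0602 0.1295] yaw 0.0478 tilt [-0.0008 -0.0002] q7 -1.92 w 0.26 F [-0.6 -0.5 -2.3]
 turn 0.0001 then shift [ 0.0001 -0.0003  0.0395] | now-frame [ 0.0001 -0.0003  0.0395]
```

Converted, 0.014 m is 0.28, 0.011 m is 0.22.

Request:
inch_along --segments '[{"xyz":[0,0,0.28],"jaw":0},{"xyz":[0,0,0.22],"jaw":0},{"xyz":[0,0,0.14],"jaw":0},{"xyz":[0,0,0.08],"jaw":0},{"jaw":0},{"jaw":0}]'

```text
t: 16.8
eef_pos: [0.5663, 0.0593, 0.0932]
tool_rot: [0.001, 1.0, 0.024, 0.0]
contact_force: [1.9, -6.0, -3.6]
gripper_width: 0.265
grasp_force: 105.0
```

```bash
python3 -c "
from h import *
go(.5658,.0605,.09,.0477)"
```

```text
t 16.8 pos [0.5663 0.0593 0.0932] yaw 0.0471 tilt [ 0.0002 -0.0012] q7 -1.95 w 0.265 F [ 1.9 -6.  -3.6]
 turn -0.0006 then shift [-0.0004 -0.0013  0.0032] | now-frame [-0.0004 -0.0013  0.0032]
```

```bash
python3 -c "
from h import *
go(.5658,.0605,.09,.0477)
cv2.imwrite('pics/g5.png',cv2.resize(np.hstack([bot.read_camera('scene')[190:320,250:400],bot.read_camera('top')[180:310,250:400]]),None,fx=2.6,fy=3.4,interpolation=2));go(.5658,.0605,.09,.0477)"
```

```text
t 16.8 pos [0.5663 0.0593 0.0932] yaw 0.0471 tilt [ 0.0002 -0.0012] q7 -1.95 w 0.265 F [ 1.9 -6.  -3.6]
 turn -0.0006 then shift [-0.0004 -0.0013  0.0032] | now-frame [-0.0004 -0.0013  0.0032]
t 16.9 pos [0.5663 0.0593 0.0932] yaw 0.0471 tilt [ 0.0003 -0.0012] q7 -1.95 w 0.26 F [ 1.9 -5.4 -3.6]
 turn -0.0006 then shift [-0.0004 -0.0012  0.0032] | now-frame [-0.0004 -0.0012  0.0032]
```

View pics/g5.png

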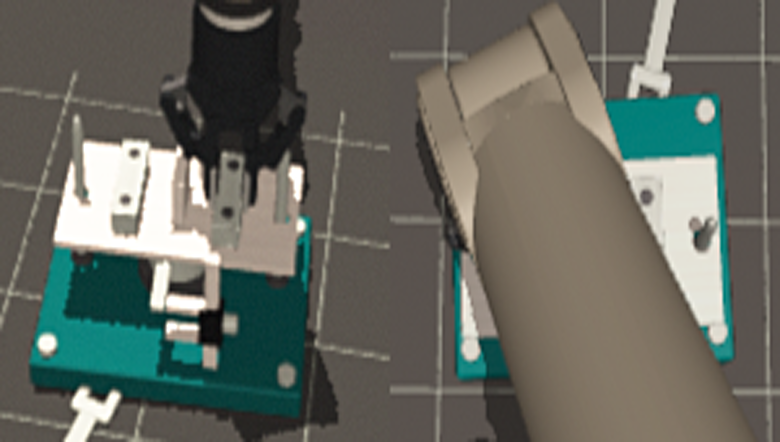

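The gripper linkage is touching the top of the +y pin, near (285,150). The bar is still in the fingers, so I'll raise it a little, shift it inward and lower it again.

Careful with the scale: shifts go in shares of 50 mm and turns go in shares of pi rad. That gives: -0.012 m is -0.24, 0.007 m is 0.14.

Request:
inch_along --segments '[{"xyz":[0,0,-0.24],"jaw":0},{"xyz":[0,0,-0.24],"jaw":0},{"xyz":[0,0.14,0],"jaw":0},{"xyz":[0,0,0.16],"jaw":0},{"xyz":[0,0,0.16],"jaw":0},{"xyz":[0,0,0.12],"jaw":0},{"xyz":[0,0,0.08],"jaw":0},{"jaw":0},{"jaw":0}]'

```text
t: 17.8
eef_pos: [0.5659, 0.0535, 0.091]
tool_rot: [0.0, 1.0, 0.024, -0.001]
contact_force: [-2.0, -1.0, -0.3]
gripper_width: 0.264
grasp_force: 102.0
```

```bash
python3 -c "
from h import *
go(.566,.0535,.09,.0477)"
```

```text
t 17.8 pos [0.5659 0.0535 0.091 ] yaw 0.0482 tilt [-0.0013 -0.0004] q7 -1.93 w 0.264 F [-2.  -1.  -0.3]
 turn 0.0005 then shift [ 0.0001 -0.      0.001 ] | now-frame [ 0.0002 -0.      0.001 ]
```

Converted, -0.045 m is -0.9, -0.035 m is -0.7.

Request:
inch_along --segments '[{"jaw":0.34},{"jaw":0.34},{"jaw":0.34},{"xyz":[0,0,-0.3],"jaw":0.34},{"xyz":[0,0,-0.7],"jaw":0.34},{"xyz":[0,0,-0.9],"jaw":0.5},{"xyz":[0,0.9,0],"jaw":0.8},{"xyz":[0,0.9,0],"jaw":0.8},{"xyz":[0,0.9,0],"jaw":0.8},{"xyz":[0,0.9,0],"jaw":0.8},{"xyz":[0,0.9,0],"jaw":0.8},{"jaw":0.8}]'

```text
t: 19.0
eef_pos: [0.5764, -0.1801, 0.1875]
tool_rot: [0.002, 1.0, 0.019, 0.0]
contact_force: [-0.5, -0.3, 0.2]
gripper_width: 0.803
grasp_force: 0.0
```

Run:
```python
from h import *
go(.5737,-.3425,.015,.132)
s=bot.read_camera('scene');t=bot.read_camera('top');cv2.imwrite('pics/s6.png',s);cv2.imwrite('pics/t6.png',t)
z=lambda i,x,y,f:cv2.resize(i[y:y+130//2,x:x+75],None,fx=f,fy=f,interpolation=2)
cv2.imwrite('pics/g6.png',np.hstack([cv2.resize(s[210:310,270:350],None,fx=5,fy=5,interpolation=2),cv2.resize(t[190:290,300:380],None,fx=5,fy=5,interpolation=2)]))
```

```text
t 19.0 pos [ 0.5764 -0.1801  0.1875] yaw 0.0374 tilt [ 0.0009 -0.0044] q7 -1.46 w 0.803 F [-0.5 -0.3  0.2]
 turn -0.0946 then shift [-0.0241  0.1606  0.1725] | now-frame [-0.0089  0.1614  0.1732]
```

View pics/g6.png

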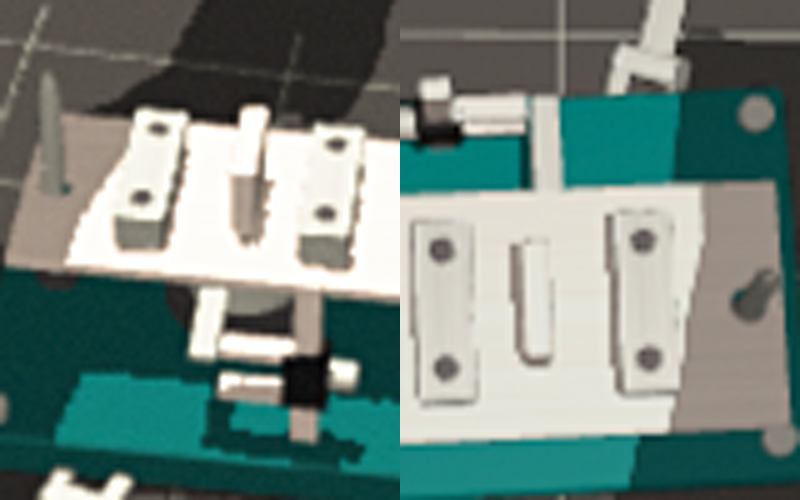

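The scene half shows the pointer end at (204,354), with the prong ends at (220,347) and (220,386). In the top half the pointer end is at (545,98) and the prong tip is at (525,114).

Run:
```python
from h import *
S=lambda x,y:((x+.5)/5-.5+270,(y+.5)/5-.5+210)
T=lambda x,y:((x+.5)/5-.5+300,(y+.5)/5-.5+190)
y=.0477;st=lambda a,b:np.array([.568+a*np.cos(y)-b*np.sin(y),.0137+a*np.sin(y)+b*np.cos(y)])
def zatx(uv,x):
    c,d=ray("scene",uv);return c+d*(x-c[0])/d[0]
P=lambda s,a,b:print(s,*[np.round(v,4) for v in tri(S(*a),T(*b))])
P("pointer",(204,357),(145,98));P("up",(220,347),(125,114))
print("ptr",zatx(S(204,357),st(.101,0)[0]))
for n,p in(("up",(220,347)),("mid",(220,366)),("low",(220,386))): print(n,zatx(S(*p),st(.097,0)[0]))
# predicted pixel of pointer & crop positions for heights
for z in(.06,.066,.07,.074,.08):
    q=proj("scene",[*st(.101,-.008),z]); r=proj("scene",[*st(.097,.0),z]);print(z,"ptr px",np.round((q-[270,210]+.5)*5,0),"fork px",np.round((r-[270,210]+.5)*5,0))
```

```text
pointer [0.6681 0.0114 0.0758] 0.0007
up [0.6607 0.0191 0.0764] 0.0022
ptr [0.66888512 0.01197286 0.07661894]
up [0.66488967 0.01873369 0.08045739]
mid [0.66488967 0.01876532 0.06817954]
low [0.66488967 0.01879902 0.05508326]
0.06 ptr px [201. 383.] fork px [220. 379.]
0.066 ptr px [201. 374.] fork px [220. 370.]
0.07 ptr px [201. 368.] fork px [220. 364.]
0.074 ptr px [201. 362.] fork px [220. 357.]
0.08 ptr px [201. 352.] fork px [220. 348.]
```

Converted, 0.045 m is 0.9, 0.0351 m is 0.702, 0.0105 rad / 3.1416 = 0.0033.

Request:
inch_along --segments '[{"xyz":[-0.494,0.702,0],"turn":0.0033,"jaw":0.8},{"xyz":[-0.494,0.702,0],"jaw":0.8},{"xyz":[-0.494,0.702,0],"jaw":0.8},{"xyz":[-0.494,0.702,0.4],"jaw":0.8},{"xyz":[-0.494,0.702,0.4],"jaw":0.8},{"xyz":[0,0,0.9],"jaw":0.8},{"xyz":[0,0,0.9],"jaw":0.8},{"xyz":[0,0,0.5],"jaw":0.8},{"xyz":[0,0,0.26],"jaw":0.8},{"jaw":0.8},{"jaw":0.8}]'

```text
t: 20.2
eef_pos: [0.4622, -0.3511, 0.0197]
tool_rot: [0.0, 1.0, 0.02, 0.001]
contact_force: [0.4, 0.2, -0.1]
gripper_width: 0.799
grasp_force: 0.0
```

```bash
python3 -c "
from h import *
go(.4591,-.3603,.007,.037)"
```

```text
t 20.2 pos [ 0.4622 -0.3511  0.0197] yaw 0.039 tilt [ 0.0019 -0.0007] q7 -1.16 w 0.799 F [ 0.4  0.2 -0.1]
 turn 0.002 then shift [-0.0035  0.009   0.0127] | now-frame [-0.0035  0.009   0.0127]
```

Converted, -0.045 m is -0.9, -0.03 m is -0.6, -0.0107 rad / 3.1416 = -0.0034.

Request:
inch_along --segments '[{"xyz":[-0.064,0.18,0],"turn":0.0006,"jaw":0.8},{"xyz":[0,0,0.25],"jaw":0.8},{"jaw":0.3},{"jaw":0},{"jaw":0},{"jaw":0},{"xyz":[0,0,-0.6],"jaw":0},{"xyz":[0,0,-0.9],"jaw":0},{"xyz":[0,0,-0.9],"jaw":0},{"xyz":[0,0,-0.9],"jaw":0},{"xyz":[0,0,-0.4],"jaw":0},{"turn":-0.0034,"jaw":0},{"jaw":0}]'

```text
t: 21.5
eef_pos: [0.4572, -0.3601, 0.1897]
tool_rot: [-0.0, 1.0, 0.024, -0.001]
contact_force: [-0.6, 0.0, -3.5]
gripper_width: 0.267
grasp_force: 99.3
```

```bash
python3 -c "
from h import *
go(.5659,.0535,.192,.0477)"
```

```text
t 21.5 pos [ 0.4572 -0.3601  0.1897] yaw 0.0471 tilt [-0.0013  0.0008] q7 -1.06 w 0.267 F [-0.6  0.  -3.5]
 turn -0.0006 then shift [ 0.1283 -0.4079 -0.0023] | now-frame [ 0.1281 -0.408  -0.0022]
```

Converted, -0.0453 m is -0.906, 0.0142 m is 0.284.

Request:
inch_along --segments '[{"xyz":[0.284,-0.906,0],"jaw":0},{"xyz":[0.284,-0.906,0],"jaw":0},{"xyz":[0.284,-0.906,0],"jaw":0},{"xyz":[0.284,-0.906,0],"jaw":0},{"xyz":[0.284,-0.906,0],"jaw":0},{"xyz":[0.284,-0.906,0],"jaw":0},{"xyz":[0.284,-0.906,0],"jaw":0},{"xyz":[0.284,-0.906,0],"jaw":0},{"xyz":[0.284,-0.906,0],"jaw":0},{"xyz":[0,0,0.6],"jaw":0},{"xyz":[0,0,0.3],"jaw":0},{"jaw":0},{"jaw":0}]'

```text
t: 22.8
eef_pos: [0.5659, 0.0511, 0.1447]
tool_rot: [0.0, 1.0, 0.022, -0.001]
contact_force: [0.1, 0.1, -3.8]
gripper_width: 0.258
grasp_force: 99.4
```

```bash
python3 -c "
from h import *
go(.5659,.0535,.1015,.0477)"
```

```text
t 22.8 pos [0.5659 0.0511 0.1447] yaw 0.0444 tilt [-0.0026 -0.0008] q7 -1.92 w 0.258 F [ 0.1  0.1 -3.8]
 turn -0.0033 then shift [ 0.0001 -0.0024  0.0432] | now-frame [ 0.0002 -0.0025  0.0432]
```

Request:
inch_along --segments '[{"xyz":[0,0,0.3],"jaw":0},{"xyz":[0,0,0.22],"jaw":0},{"xyz":[0,0,0.16],"jaw":0},{"xyz":[0,0,0.12],"jaw":0},{"xyz":[0,0,0.06],"jaw":0},{"jaw":0},{"jaw":0}]'

```text
t: 23.5
eef_pos: [0.5667, 0.0526, 0.1031]
tool_rot: [0.0, 1.0, 0.023, 0.0]
contact_force: [-0.8, -0.9, -0.5]
gripper_width: 0.263
grasp_force: 99.7
```

```bash
python3 -c "
from h import *
go(.5659,.0535,.1,.0477)"
```

```text
t 23.5 pos [0.5667 0.0526 0.1031] yaw 0.0463 tilt [ 0.0002 -0.0001] q7 -1.94 w 0.263 F [-0.8 -0.9 -0.5]
 turn -0.0014 then shift [-0.0008 -0.001   0.0031] | now-frame [-0.0008 -0.001   0.0031]
```

Nearly all the load is off the fingers. I'll lower 1.5 mm more, release, retreat and look.

Converted, -0.045 m is -0.9, -0.035 m is -0.7.

Request:
inch_along --segments '[{"xyz":[0,0,0.03],"jaw":0},{"jaw":0},{"jaw":0.35},{"jaw":0.35},{"jaw":0.35},{"xyz":[0,0,-0.3],"jaw":0.35},{"xyz":[0,0,-0.7],"jaw":0.35},{"xyz":[0,0,-0.9],"jaw":0.4},{"xyz":[0,0.9,0],"jaw":0.4},{"xyz":[0,0.9,0],"jaw":0.4},{"xyz":[0,0.9,0],"jaw":0.4},{"xyz":[0,0.9,0],"jaw":0.4},{"xyz":[0,0.9,0],"jaw":0.4},{"xyz":[0,0.9,0],"jaw":0.4},{"jaw":0.4},{"jaw":0.4},{"jaw":0.4},{"jaw":0.4},{"jaw":0.4},{"jaw":0.4}]'

```text
t: 25.5
eef_pos: [0.5794, -0.2162, 0.1965]
tool_rot: [-0.0, 1.0, 0.024, 0.0]
contact_force: [-0.1, 0.8, 0.2]
gripper_width: 0.399
grasp_force: 0.0
```

Run:
```python
from h import *
s=bot.read_camera('scene');t=bot.read_camera('top');cv2.imwrite('pics/s7.png',s);cv2.imwrite('pics/t7.png',t)
cv2.imwrite('pics/g7.png',np.hstack([cv2.resize(s[210:310,270:350],None,fx=5,fy=5,interpolation=2),cv2.resize(t[190:290,300:380],None,fx=5,fy=5,interpolation=2)]))
```

```text
(no output)
```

View pics/g7.png

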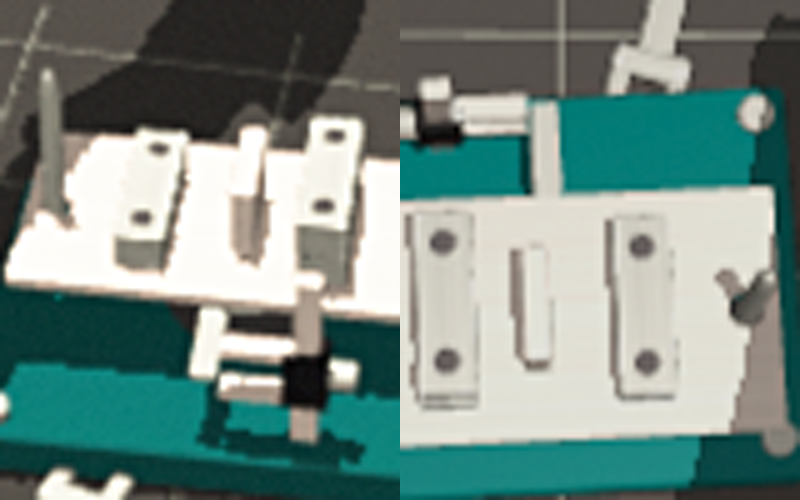

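The pointer end is now at about (203,375), between the prongs, whose ends are at (220,347) and (220,386). That is within about 3 mm of mid-gap, and the plate and bars lie flat.

```bash
python3 -c "
from station import bot
print(bot.hand_in())"
```

```text
the job is handed in; nothing more can be done
None
```

I handed the job in: the load plate lies flat on the carriage and three bars on it bring the pointer to rest in the fork gap, about 3 mm below its middle as measured in the last pictures, with the fourth bar left on the bench, although the gripper linkage touched the +y pin (about 6 N) while the second bar went on, and I then moved that bar 7 mm inward.

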